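# Tip the core bin and scoop out the empty ribbon cores

## Task

Tip the hinged grey bin up by the black tab at its high end until both empty cardboard ribbon cores have rolled together into the low corner opposite. Then, with the hand scoop that is parked at the bracket, scoop both cores out of that corner together without touching them with the fingers, and tip them into the open tray. Finish with the bin let down flat and the scoop standing flat on the bare desk, and leave the other things on the desk where they are.

Things in the scene. Friction and masses are not known exactly. Their poses are not given: they have to be found in the camera images.
- bin_stand: Fixed dark steel foot plate 118 (x) x 316 (y) x 8 under the bin; origin at the centre of its underside on the desk; y runs along the bin, from its low (hinged) end at -y to the high end with the tab at +y. Bin inside: 98 wide, 280 long, walls 4 thick; when flat its level floor is 18, its lowest corner 14 and its rim 84 above the desk.
- bin (a joint): Tilt of the bin in rad: 0 flat, grows as the tab end is raised, stop at 0.6. Hinge line along the stand's x at y = -144, z = +10 in the stand's frame (outer lower edge of the low end). The hinge is stiff: the bin stays where it is left and must be lowered by the tab; about 6 N at the tab raises it. The cores roll reliably from 0.3 rad.
- bin_tab (a point): Middle of the black upright tab on the rim of the bin's high end: 44 along x, 14 thick along the bin's length, standing 30 above the rim (this point is 15 above the rim). The tab is rigid with the bin; 281 along the bin and 89 above the hinge line when the bin is flat. Axes are the bin's.
- bin_low_corner (a point): Lowest point of the bin's inner floor, mid-width, at the foot of the low-end slope; turns with the bin: y runs along the bin towards the tab end, z up from its floor. Towards the tab the floor rises gently, 4 over the first 80 (so gathered cores stay), then is level for 180 to the tab-end wall; the other way a 45 degree slope rises over the last 20 to the low-end wall, so cores driven at it ride up.
- core_1_mid (a point): Middle of a cardboard ribbon core, a tube 33 across and 70 long (25 g), lying across the bin; its z axis is the tube's axis. It rolls along the bin.
- core_2_mid (a point): Middle of the second, identical ribbon core, lying nearer the low end. Gathered, the two lie side by side with their middles about 7 and 40 from the foot of the slope.
- scoop_grip (a point): Middle of the scoop's black upright grip block, 26 (x, fore and aft) x 68 (y, wide), top 92 above the scoop's underside; this point is 70 above the underside. Axes: x to the nose, y left, z up. Parked, the bracket plate is 1.5 behind it, so only its sides (the 68) can be held; in the narrow bin only a hold on its front and rear faces fits between the walls. Scoop 220 g.
- scoop_pan (a point): Point on top of the scoop's pan, 50 ahead of the grip's middle and 2 above the underside; axes as the grip's. The pan is flat, 80 wide, 2 thick, open at the sides; thin bevelled lip 55 ahead of this point (105 ahead of the grip's middle), back plate 36 high 34 behind it.
- tray: Fixed open grey tray 170 (x) x 124 (y) x 42 high, walls and floor 4 thick; origin at the centre of its underside on the desk.
- bracket: Fixed steel bracket with which the scoop is parked: upright plate 60 wide, 92 high, 69 from the origin towards -x, foot reaching to 109 at -x. Its origin is the point on the desk under the parked scoop's middle (52 ahead of the grip); +x is the way the parked scoop's nose points, with bare desk ahead.
- calculator: Bystander, loose: desk calculator 156x108x28, far left. Leave it alone.
- label_roll_a: Bystander, loose: white label roll 92 across, 60 high, at the back. Leave it alone.
- label_roll_b: Bystander, loose: smaller label roll 72 across, 42 high, at the back. Leave it alone.
- tape_dispenser: Bystander, loose: desk tape dispenser 150x38x86, behind the bin. Leave it alone.
- stapler: Bystander, loose: stapler 145x36x59, behind the bin. Leave it alone.
- rubber_stamp: Bystander, loose: wooden stamp 27x55x76 high, behind the bin. Leave it alone.
- mug: Bystander, loose: mug 86x118x96 high, left front. Leave it alone.
Mind the look-alikes: they are no part of the job. Leave any orange look-alike of the part that bears scoop_grip alone.

How it is judged:
By the outcome, as a careful person would: the job done as asked, in the order asked, and still so for the second after the job is handed in, with the robot touching nothing.
It also fails if it takes over 72 s, if anything falls off the work surface, if the arm or the gripper's body presses on something with over 40 N, if the wrist force passes 120 N, or if a joint passes its speed limit or range.

## Robot

A 6-joint arm with a two-finger parallel gripper is mounted at the origin on a cart in front of the work surface, level with it; the furniture and walls round the work are solid. World frame = base frame: x ahead of the robot, y to its left, z up, the work surface at z = 0. Lengths are in m, angles in rad, forces in N, time in s.
With the tool pointing down it reaches from about 0.35 to 0.8 m from the base axis. Payload 7.3 kg.
Tool frame: the origin (TCP) lies between the finger pads; the fingertips stand 22 mm ahead of it and the grasp point (between the pads) lies 3 mm ahead of it; z points along the fingers, y is the line along which they close (so a half turn about z gives the same grasp; the last joint's range is limited). The gripper opens to 85 mm and grips with 20 to 120 N. Pads are 22 mm wide; open, the fingers measure 114 mm over their backs; the gripper's body (76 mm by 85 mm) begins 54 mm behind the grasp point. The pads swing forward as they close: fully open they stand 13 mm farther back than shut.
Start: joints at [-1.306, 0.342, 1.524, -0, 1.275, -0.146], TCP at [0.21, -0.481, 0.253] pointing down, gripper open.
Joint ranges: [-2.53, 2.53], [-0.77, 2.02], [0.04, 2.7], [-1, 4.14], [0.28, 2.66], [-3.11, 3.11]. Speed limits (rad/s): [2.57, 2.57, 3.14, 3.14, 3.14, 3.14].

## Interface

Orientations are given as a unit quaternion [x, y, z, w].
In Python, from cell import bot gives the robot as it stands. The module is installed in compiled form; this text tells all that it offers.
- The arm moves only by the tool carry_out, never from a script. Its argument "moves" is a list that holds one entry, the list of rows, each a list of 6 numbers: the shift along the tool's x, y, z scaled (see below), then the turn, a rotation vector about the tool's x, y, z scaled (see below). A call has 1 to 12 rows; each row shifts and turns the commanded pose from where the row before left it, along the tool's axes as they then stand; what a row does not reach is not made up. The controller multiplies each number of a shift by 100 mm and each number of a turn by 30 degrees. A row lasts 1/10 s, in which the tool goes at most 50 mm and 8.59 degrees, less where a joint would pass 70% of its speed; a pose out of reach is approached as far as the arm can. A call with a number of a shift or a turn outside -1 to 1 is refused whole. A call with a gripper value outside its range is refused whole. "gripper" is the opening, from -1 (shut) to 1 (fully open), set as the call begins (left out, the last holds). The fingers move at their own pace and stop on an object; "force" is the grip in N (left out, the last holds). Time passes only in rows, so rows that do not move let the fingers close. It gives the time, the measured TCP pose, the force, the opening and the grip force at its end, in the units of the state.
- bot.get_obs(): the state, without advancing time (a new reading comes with each control period).
- bot.capture(name): name is "side" or "top" or "wrist"; returns a dict with "img" (420x560x3 uint8, red, green, blue), "depth" (420x560 float32, m along the optical axis (not along the pixel's ray), 0 where there is no reading), "camera_matrix" (3x3 intrinsics, pixels), "D" ([k1, k2, p1, p2, k3] as OpenCV has them; the pictures are not rectified), "origin" and "orientation" of the camera in the world. Camera axes: x right, y down, z forward; pixel columns grow to the right and rows downward; lengths in m; the calibration is good to about 2 mm. A picture is of the moment at which its call begins.
- bot.finish_job(): hands the job in; it is judged then, once.
The state is a dict: "t": time; "joint_positions": joint angles; "dq": joint speeds; "joint_torque": joint torques, N m; "tcp_pos": TCP position; "tcp_rot": TCP orientation; "ft_force": force on the tool from outside, world axes, zero at the start; "torque": the same for the moment, N m; "grip_width": finger opening in m; "gripper_force": force on a finger pad.
Only numpy, scipy, OpenCV 4.12 (cv2) and the standard library are available. Lean on these libraries where they do the work, as an engineer would, in place of code of your own. Each camera call takes 0.05 s, during which the arm holds its last target. There are 200 camera calls.

## Working session

There is one attempt and no reset: what is moved stays moved. The work goes in short steps, Python scripts to look and compute and a tool call to move; the robot and the scene stay as the last step left them, time stands still between calls to the robot, and variables do not carry over. Pictures are saved under pics/ and viewed, at most 10 in all, crops included, and the job is handed in when it is done.

Besides the shell and the picture viewer there is one more tool, called after "Emit:" as name(argument=value, ...) on one line, values as JSON. carry_out: Moves the arm, as the interface text tells. Its arguments: {"type":"object","properties":{"moves":{"type":"array","items":{"type":"array","items":{"type":"array","items":{"type":"number","minimum":-1,"maximum":1}}}},"gripper":{"type":"number"},"force":{"type":"number"}},"required":["moves"]}

```bash
mkdir -p pics; cat > h.py <<'E'
import numpy as np, cv2
from cell import bot
from scipy.spatial.transform import Rotation as R
def cap(n,save=None):
    c=bot.capture(n)
    if save: cv2.imwrite('pics/'+save,c['img'][:,:,::-1])
    return c
def cloud(c):
    h,w=c['depth'].shape
    u,v=np.meshgrid(np.arange(w),np.arange(h))
    p=cv2.undistortPoints(np.stack([u,v],-1).reshape(-1,1,2).astype(np.float64),np.array(c['camera_matrix']),np.array(c['D'])).reshape(h,w,2)
    d=c['depth'][...,None]
    P=np.concatenate([p*d,d],-1)
    return P@rot(c['orientation']).T+np.array(c['origin'])
def rot(o):
    o=np.array(o); return o if o.shape==(3,3) else R.from_quat(o).as_matrix()
E
python3 - <<'E'
from h import *
for n in ['top','side']:
    c=cap(n,n+'0.png'); np.savez(n+'0.npz',P=cloud(c),img=c['img']); print(n,c['origin'],c['orientation'],c['camera_matrix'])
print(bot.get_obs())
E
```

```text
top [0.37465527 0.21428464 1.51349162] [-0.70173063  0.70926722 -0.04919663  0.04575834] [[442.74668545   0.         282.56147097]
 [  0.         442.74668545 206.62326413]
 [  0.           0.           1.        ]]
side [-0.48847317  0.76310609  1.73417444] [-0.49051954  0.81337381 -0.26841217  0.1605258 ] [[502.95425012   0.         283.11446139]
 [  0.         502.95425012 206.01726229]
 [  0.           0.           1.        ]]
{'t': 0.1, 'joint_positions': array([-1.30598152e+00,  3.42661145e-01,  1.52492538e+00, -2.39326223e-05,
        1.27542198e+00, -1.45987408e-01]), 'dq': array([-0.00077907, -0.00104667, -0.00322623,  0.00170292, -0.00064116,
        0.0009341 ]), 'joint_torque': array([ 1.61387630e-03, -4.34446836e+01, -2.46490377e+01, -2.18462642e-04,
        4.66770856e-03, -5.31517486e-06]), 'tcp_pos': array([ 0.20958751, -0.48098389,  0.25268989]), 'tcp_rot': array([ 9.78978296e-01,  2.03963218e-01, -5.34610893e-05, -7.05995649e-04]), 'ft_force': array([ 0.18505108, -0.17514165, -0.43196769]), 'torque': array([-0.00276742,  0.01686565, -0.01250759]), 'gripper_force': 0.0, 'grip_width': 0.08550837321026493}
```

View pics/top0.png

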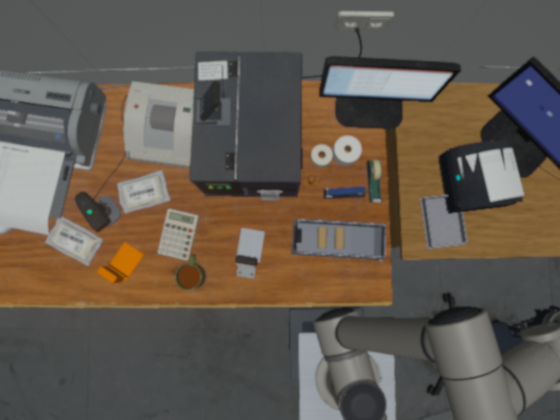

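View pics/side0.png

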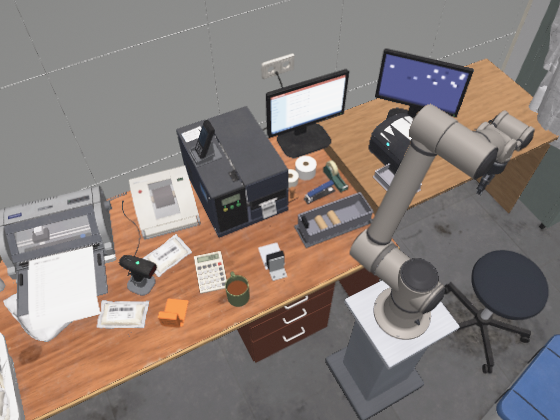

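The top view shows the bin at about (340,240) with two cores at (322,237) and (340,237), and a black tab at its left end near (299,238). The tray is at about (443,222). Two things could be the scoop: the grey one with a black grip at (249,252), and an orange look-alike at (122,263). The grey/black one by the bracket fits the description. I'll confirm it in an enlarged crop and measure.

```bash
python3 - <<'E'
from h import *
t=np.load('top0.npz');P,img=t['P'],t['img']
a=cv2.resize(img[190:300,225:475],(800,352),interpolation=cv2.INTER_CUBIC)
s=np.load('side0.npz')['img'][185:285,250:420]
b=cv2.resize(s,(425,248),interpolation=cv2.INTER_CUBIC)
o=np.zeros((600,800,3),np.uint8);o[:352]=a;o[352:,:425]=b
cv2.imwrite('pics/crop1.png',o[:,:,::-1])
g=img.astype(int);sat=g.max(2)-g.min(2)
x,y,z=P[...,0],P[...,1],P[...,2]
def rect(name,m):
    q=P[m]; 
    if len(q)<5: print(name,len(q));return
    (c,sz,an)=cv2.minAreaRect(q[:,:2].astype(np.float32)); print(name,len(q),np.round(c,4),np.round(sz,4),round(an,1),'z',np.round(np.percentile(q[:,2],[5,50,95]),4))
uu,vv=np.meshgrid(np.arange(560),np.arange(420))
def box(u0,u1,v0,v1): return (uu>u0)&(uu<u1)&(vv>v0)&(vv<v1)
B=box(286,392,210,266)
rect('bin rim',B&(z>.07)&(z<.095)); rect('tab',B&(z>.1)&(z<.13)); 
core=B&(g[...,0]-g[...,2]>40)&(z>.03)&(z<.07)
n,l=cv2.connectedComponents(core.astype(np.uint8))
for i in range(1,n): rect('core',l==i)
S=box(228,272,222,282)
rect('scoop grip+brk',S&(z>.06)); rect('scoop low',S&(sat<45)&(z<.05)&(z>-.02)); 
D=S&(z>.06)
print('bright',[ (int(a),int(b),img[b,a].tolist(),np.round(P[b,a],3).tolist()) for b in range(228,280,3) for a in (246,250)])
T=box(412,475,185,255)
rect('tray',T&(z>.025)&(z<.06)); 
# desk heights
print('desk',z[285,350],z[245,440+40],P[222,443],P[240,340])
for nm,b in dict(tape=(364,386,155,206),stap=(318,368,182,203),stamp=(303,320,172,190),calc=(155,202,204,262)).items(): rect(nm,box(*b)&(z>.02)&(z<.15))
E
```

```text
bin rim 509 [0.4634 0.0168] [0.2907 0.1128] 86.0 z [0.0752 0.0835 0.0891]
tab 65 [0.4712 0.1555] [0.0129 0.0414] 89.0 z [0.1045 0.1138 0.1196]
core 159 [0.4699 0.0781] [0.0243 0.0669] 88.9 z [0.0444 0.0499 0.0555]
core 153 [0.4673 0.0184] [0.0248 0.0634] 88.8 z [0.0446 0.0503 0.0567]
scoop grip+brk 217 [0.3877 0.2878] [0.1493 0.0325] 80.2 z [0.0849 0.0922 0.0989]
scoop low 915 [0.4227 0.3228] [0.0854 0.1672] 79.9 z [-0.0025  0.0035  0.0108]
bright [(246, 228, [144, 122, 110], [0.507, 0.332, -0.004]), (250, 228, [142, 108, 85], [0.507, 0.318, -0.002]), (246, 231, [156, 160, 165], [0.496, 0.332, -0.001]), (250, 231, [156, 159, 164], [0.496, 0.318, -0.001]), (246, 234, [154, 158, 163], [0.485, 0.331, 0.01]), (250, 234, [154, 159, 163], [0.486, 0.318, 0.003]), (246, 237, [154, 159, 164], [0.476, 0.332, -0.0]), (250, 237, [155, 159, 164], [0.476, 0.319, -0.003]), (246, 240, [155, 159, 164], [0.465, 0.332, 0.006]), (250, 240, [156, 160, 165], [0.465, 0.318, 0.005]), (246, 243, [155, 160, 164], [0.455, 0.331, 0.008]), (250, 243, [156, 161, 165], [0.455, 0.318, 0.002]), (246, 246, [155, 160,
[... 984 characters left out ...]
18, 0.004]), (246, 276, [138, 135, 130], [0.344, 0.332, 0.004]), (250, 276, [137, 139, 138], [0.344, 0.318, 0.014]), (246, 279, [142, 96, 55], [0.334, 0.332, 0.007]), (250, 279, [143, 100, 61], [0.333, 0.319, -0.001])]
tray 438 [ 0.5406 -0.3678] [0.2024 0.1742] 5.4 z [0.0262 0.04   0.055 ]
desk -0.0064847724706300625 -0.004299987093844937 [ 0.51882588 -0.34894395  0.00688093] [0.45912224 0.01698094 0.0485087 ]
tape 391 [ 0.6635 -0.1012] [0.0618 0.1473] 89.6 z [0.0232 0.0548 0.0887]
stap 288 [ 0.623  -0.0063] [0.0317 0.1301] 0.6 z [0.0296 0.0524 0.0615]
stamp 59 [0.6652 0.1068] [0.0255 0.0344] 30.4 z [0.0265 0.0741 0.0796]
calc 958 [0.4836 0.5469] [0.1368 0.1558] 76.5 z [0.0205 0.0252 0.034 ]
```

View pics/crop1.png

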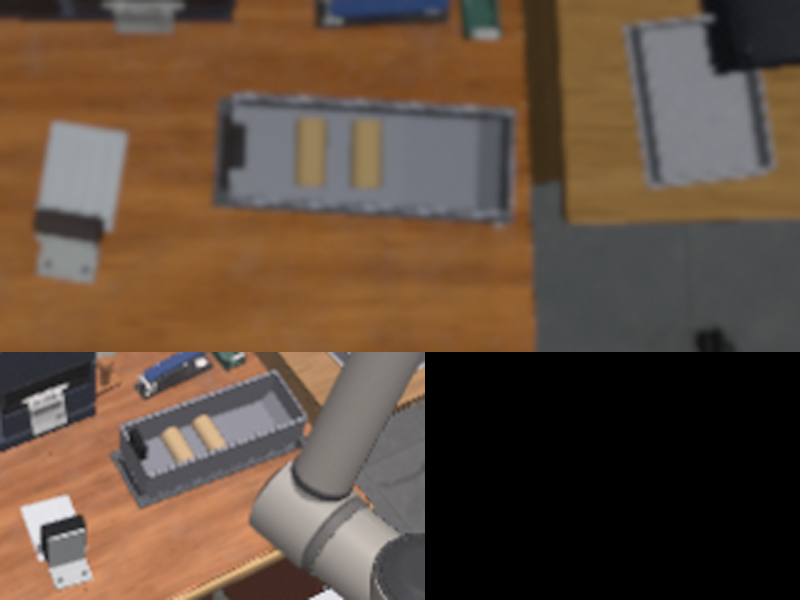

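The grey scoop with the black grip, parked at the bracket around (249,252), is the one meant. The orange one at (122,263) is the decoy. Next I'll refine the poses by casting rays onto the known heights.

```bash
cat >> h.py <<'E'
def onplane(c,uv,z):
    p=cv2.undistortPoints(np.asarray(uv,float).reshape(-1,1,2),np.array(c['camera_matrix']),np.array(c['D'])).reshape(-1,2)
    d=np.c_[p,np.ones(len(p))]@rot(c['orientation']).T; o=np.array(c['origin'])
    return (o+d*((z-o[2])/d[:,2:]))[:,:2]
def rect(c,name,m,z):
    v,u=np.nonzero(m); q=onplane(c,np.c_[u,v],z)
    ce,sz,an=cv2.minAreaRect(q.astype(np.float32)); w,V=np.linalg.eigh(np.cov(q.T)); a=np.degrees(np.arctan2(V[1,1],V[0,1]))
    print(name,len(q),'c',np.round(ce,4),'mean',np.round(q.mean(0),4),'sz',np.round(sz,4),'an',round(an,1),'pca',round(a,1)); return q
E
python3 - <<'E'
from h import *
c=cap('top');P=cloud(c);img=c['img'].astype(int);z=P[...,2];sat=img.max(2)-img.min(2)
uu,vv=np.meshgrid(np.arange(560),np.arange(420))
def box(u0,u1,v0,v1): return (uu>u0)&(uu<u1)&(vv>v0)&(vv<v1)
B=box(286,392,210,266)
q=rect(c,'rim',B&(z>.07)&(z<.095),.084)
rect(c,'tab',B&(z>.098)&(img.sum(2)<170),.114)
# rim line fits: upper/lower outer edges per column
m=B&(z>.07)&(z<.095)
for nm,f in (('far',np.min),('near',np.max)):
    pts=[(u,f(np.nonzero(m[:,u])[0])) for u in range(305,380)]
    w=onplane(c,pts,.084); k=np.polyfit(w[:,1],w[:,0],1); r=w[:,0]-np.polyval(k,w[:,1]); ok=abs(r)<.004; k=np.polyfit(w[ok,1],w[ok,0],1); print(nm,k,np.degrees(np.arctan(k[0])))
S=box(228,272,222,282)
rect(c,'grip',S&(img.sum(2)<200)&(z>.075),.092)
rect(c,'pan',S&(img[...,2]>147)&(sat<20)&(z<.02),.002)
rect(c,'brfoot',S&(vv>264)&(sat<20)&(img[...,2]>110)&(z<.03),.003)
T=box(412,475,188,255)
rect(c,'tray',T&(sat<30)&(img.sum(2)>240)&(z<.06),.035)
rect(c,'trayrim',T&(sat<45)&(z<.06)&(z>.03),.042)
# tallest around tray
D=box(436,530,130,215); print('printer near tray', [ (int(a),int(b),np.round(P[b,a],3).tolist()) for a in (450,460,470) for b in (165,185,200,205)])
E
```

```text
rim 510 c [0.4632 0.0176] mean [0.4653 0.0089] sz [0.2899 0.1122] an 86.0 pca 86.7
tab 48 c [0.4727 0.157 ] mean [0.4719 0.1571] sz [0.0095 0.038 ] an 89.1 pca 178.5
far [0.06857524 0.51660477] 3.922930055877812
near [0.07132631 0.40723031] 4.079787439560771
grip 134 c [0.3965 0.3257] mean [0.3964 0.3255] sz [0.0658 0.0204] an 80.1 pca 79.9
pan 550 c [0.4568 0.3163] mean [0.4567 0.3163] sz [0.0754 0.0847] an 80.2 pca 174.2
brfoot 179 c [0.3598 0.3332] mean [0.3597 0.3333] sz [0.0581 0.0348] an 80.1 pca 78.6
tray 1653 c [ 0.5223 -0.3396] mean [ 0.5118 -0.3329] sz [0.1777 0.1428] an 5.6 pca -156.2
trayrim 366 c [ 0.5339 -0.3633] mean [ 0.5292 -0.3421] sz [0.1903 0.1705] an 6.1 pca -169.1
printer near tray [(450, 165, [0.701, -0.352, 0.093]), (450, 185, [0.636, -0.355, 0.076]), (450, 200, [0.589, -0.36, 0.055]), (450, 205, [0.573, -0.362, 0.047]), (460, 165, [0.692, -0.37, 0.132]), (460, 185, [0.628, -0.371, 0.119]), (460, 200, [0.375, 0.214, 1.513]), (460, 205, [0.564, -0.372, 0.106]), (470, 165, [0.688, -0.398, 0.145]), (470, 185, [0.624, -0.395, 0.14]), (470, 200, [0.575, -0.391, 0.142]), (470, 205, [0.56, -0.393, 0.135])]
```

```bash
cat >> h.py <<'E'
import json,math
def down(a): # tool down, tool x at world angle a(deg)
    a=math.radians(a); x=np.array([math.cos(a),math.sin(a),0]); z=np.array([0,0,-1.]); return np.c_[x,np.cross(z,x),z]
def plan(wps,start=None,vmax=.048,wmax=8.4):
    """wps: list of (pos,Rot[,vmax]); prints rows per leg"""
    o=bot.get_obs()
    p,Q=(np.array(o['tcp_pos']),rot(o['tcp_rot'])) if start is None else start
    for wp in wps:
        t,G=np.array(wp[0],float),wp[1]; v=wp[2] if len(wp)>2 else vmax
        rv=R.from_matrix(Q.T@G).as_rotvec(); n=max(1,math.ceil(np.linalg.norm(t-p)/v),math.ceil(np.degrees(np.linalg.norm(rv))/wmax))
        rows=[]
        for i in range(n):
            Qi=Q@R.from_rotvec(rv*i/n).as_matrix()
            s=Qi.T@((t-p)/n)/.1; w=np.degrees(rv)/n/30
            rows.append([round(float(k),3)+0 for k in np.r_[s,w]])
        if all(r==rows[0] for r in rows): print(n,'x',json.dumps(rows[0]))
        else: print(n,json.dumps(rows))
        p,Q=t,G
    return p,Q
BY=np.array([.0698,.9976,0]); TAB=np.array([.4727,.155,.099]); HINGE=TAB-.281*BY-np.array([0,0,.089])
E
python3 - <<'E'
from h import *
plan([([.4727,.155,.22],down(86)),([.4727,.155,.110],down(86))])
E
```

```text
15 [[0.33, -0.319, 0.022, 0.0, 0.0, -0.139], [0.352, -0.294, 0.022, 0.0, 0.0, -0.139], [0.373, -0.268, 0.022, 0.0, 0.0, -0.139], [0.391, -0.24, 0.022, 0.0, 0.0, -0.139], [0.408, -0.211, 0.022, 0.0, 0.0, -0.139], [0.422, -0.181, 0.022, 0.0, 0.0, -0.139], [0.434, -0.149, 0.022, 0.0, 0.0, -0.139], [0.444, -0.118, 0.022, 0.0, 0.0, -0.139], [0.451, -0.085, 0.022, 0.0, 0.0, -0.139], [0.456, -0.052, 0.022, 0.0, 0.0, -0.139], [0.458, -0.019, 0.022, 0.0, 0.0, -0.139], [0.459, 0.015, 0.022, 0.0, 0.0, -0.139], [0.456, 0.048, 0.022, 0.0, 0.0, -0.139], [0.452, 0.081, 0.022, 0.0, 0.0, -0.139], [0.445, 0.113, 0.022, 0.0, 0.0, -0.139]]
3 x [0.0, 0.0, 0.367, 0.0, 0.0, 0.0]
```

Emit:
carry_out(moves=[[[0.33, -0.32, 0.02, 0, 0, -0.14], [0.35, -0.29, 0.02, 0, 0, -0.14], [0.37, -0.27, 0.02, 0, 0, -0.14], [0.39, -0.24, 0.02, 0, 0, -0.14], [0.41, -0.21, 0.02, 0, 0, -0.14], [0.42, -0.18, 0.02, 0, 0, -0.14], [0.43, -0.15, 0.02, 0, 0, -0.14], [0.44, -0.12, 0.02, 0, 0, -0.14], [0.45, -0.09, 0.02, 0, 0, -0.14], [0.46, -0.05, 0.02, 0, 0, -0.14], [0.46, -0.02, 0.02, 0, 0, -0.14], [0.46, 0.02, 0.02, 0, 0, -0.14]]], gripper=1)

```text
t: 1.35
tcp_pos: [0.4179, 0.03, 0.2293]
tcp_rot: [0.798, 0.603, 0.0, 0.0]
ft_force: [1.2, -0.1, 0.3]
grip_width: 0.0854
gripper_force: 0.0
```

Emit:
carry_out(moves=[[[0.46, 0.05, 0.02, 0, 0, -0.14], [0.45, 0.08, 0.02, 0, 0, -0.14], [0.44, 0.11, 0.02, 0, 0, -0.14], [0, 0, 0, 0, 0, 0], [0, 0, 0, 0, 0, 0]]])

```text
t: 1.85
tcp_pos: [0.4687, 0.1561, 0.2226]
tcp_rot: [0.727, 0.686, -0.001, -0.0]
ft_force: [0.5, -0.4, 0.7]
grip_width: 0.0855
gripper_force: 0.0
```

```bash
python3 - <<'E'
from h import *
c=cap('wrist','w1.png'); np.save('w1.npy',cloud(c)); print(bot.get_obs()['tcp_pos'],c['origin'])
plan([([.4727,.155,.110],down(86))])
E
```

```text
[0.46856612 0.15520067 0.22283239] [0.47499109 0.24031569 0.34231124]
3 x [0.0, 0.014, 0.376, -0.001, 0.0, 0.006]
```

View pics/w1.png

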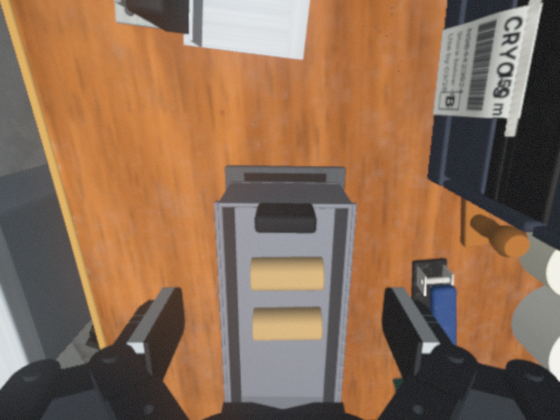

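The wrist view shows the black tab at (285,217) with the cores below it at (287,273) and (287,323). The scoop is at the top left. I'll refine the tab and scoop positions from this view.

```bash
python3 - <<'E'
from h import *
c=cap('wrist');img=c['img'].astype(int)
uu,vv=np.meshgrid(np.arange(560),np.arange(420))
def box(u0,u1,v0,v1): return (uu>u0)&(uu<u1)&(vv>v0)&(vv<v1)
P=cloud(c);m=box(245,325,200,236)&(img.sum(2)<110); print(np.percentile(P[m][:,2],[5,50,95]))
q=rect(c,'tab@.114',m,.114); rect(c,'tabtop',m&(P[...,2]>.111),.114); print(np.median(P[m&(P[...,2]>.111)],0))
for nm,col in (('L',box(205,240,240,380)),('R',box(335,365,240,380))):
    mm=col&(P[...,2]>.078)&(P[...,2]<.092); k=np.polyfit(P[mm][:,1],P[mm][:,0],1); print(nm,k,np.degrees(np.arctan(k[0])),k[0]*.155+k[1])
E
```

```text
Traceback (most recent call last):
IndexError: index -1 is out of bounds for axis 0 with size 0
```

```bash
python3 - <<'E'
from h import *
c=cap('wrist');img=c['img'].astype(int)
uu,vv=np.meshgrid(np.arange(560),np.arange(420))
def box(u0,u1,v0,v1): return (uu>u0)&(uu<u1)&(vv>v0)&(vv<v1)
P=cloud(c);m=box(248,322,206,236)&(img.sum(2)<165); print(m.sum(),np.percentile(img[box(265,305,210,228)].sum(1),[5,50,95]),np.percentile(P[m][:,2],[5,50,95]))
q=rect(c,'tab@.114',m,.114); print(np.median(P[m&(P[...,2]>.108)],0))
for nm,col in (('L',box(205,240,240,380)),('R',box(335,365,240,380))):
    mm=col&(P[...,2]>.078)&(P[...,2]<.092); k=np.polyfit(P[mm][:,1],P[mm][:,0],1); print(nm,k,np.degrees(np.arctan(k[0])),k[0]*.155+k[1])
E
```

```text
414 [144. 189. 205.] [0.09886499 0.10661313 0.11237089]
tab@.114 414 c [0.4736 0.1645] mean [0.4733 0.1646] sz [0.0125 0.041 ] an 73.7 pca 174.9
[0.47509031 0.16186207 0.11081946]
L [0.06745397 0.40849502] 3.858982230396128 0.41895038811978275
R [0.06590039 0.51253424] 3.7703622214557324 0.5227487958519591
```

Emit:
carry_out(moves=[[[0, 0.012, 0.376, 0, 0, 0], [0, 0.012, 0.376, 0, 0, 0], [0, 0.012, 0.376, 0, 0, 0], [0, 0, 0, 0, 0, 0], [0, 0, 0, 0, 0, 0]]])

```text
t: 2.5
tcp_pos: [0.4728, 0.1543, 0.1112]
tcp_rot: [0.729, 0.685, -0.0, -0.0]
ft_force: [0.5, 0.7, 0.5]
grip_width: 0.0854
gripper_force: 0.0
```

Emit:
carry_out(moves=[[[0, 0, 0, 0, 0, 0], [0, 0, 0, 0, 0, 0], [0, 0, 0, 0, 0, 0], [0, 0, 0, 0, 0, 0], [0, 0, 0, 0, 0, 0], [0, 0, 0, 0, 0, 0], [0, 0, 0, 0, 0, 0]]], gripper=-1, force=60)

```text
t: 3.2
tcp_pos: [0.4703, 0.1553, 0.1119]
tcp_rot: [0.728, 0.685, -0.002, -0.001]
ft_force: [-11.3, -0.2, 14.4]
grip_width: 0.0427
gripper_force: 59.5
```

Emit:
carry_out(moves=[[[-0.053, 0, -0.139, 0, 0.0955, 0], [-0.053, 0, -0.139, 0, 0.0955, 0], [0, 0, 0, 0, 0, 0]]])

```text
t: 3.5
tcp_pos: [0.4695, 0.1438, 0.1391]
tcp_rot: [0.728, 0.684, 0.036, -0.037]
ft_force: [-8.0, 5.0, 2.2]
grip_width: 0.0427
gripper_force: 64.3
```

Emit:
carry_out(moves=[[[-0.053, 0, -0.139, 0, 0.0955, 0], [-0.053, 0, -0.139, 0, 0.0955, 0], [-0.053, 0, -0.139, 0, 0.0955, 0], [-0.053, 0, -0.139, 0, 0.0955, 0], [-0.053, 0, -0.139, 0, 0.0955, 0], [-0.053, 0, -0.139, 0, 0.0955, 0], [0, 0, 0, 0, 0, 0], [0, 0, 0, 0, 0, 0], [0, 0, 0, 0, 0, 0], [0, 0, 0, 0, 0, 0], [0, 0, 0, 0, 0, 0], [0, 0, 0, 0, 0, 0]]])

```text
t: 4.7
tcp_pos: [0.4662, 0.0949, 0.2118]
tcp_rot: [0.713, 0.672, 0.143, -0.138]
ft_force: [-10.8, -0.2, 0.2]
grip_width: 0.043
gripper_force: 64.6
```

```bash
python3 - <<'E'
from h import *
a=cap('top')['img'][200:275,280:400];b=cap('side')['img'][160:260,280:400]; w=cap('wrist')['img']
o=np.zeros((600,800,3),np.uint8);o[:250,:400]=cv2.resize(a,(400,250));o[250:583,:400]=cv2.resize(b,(400,333));o[:300,400:]=cv2.resize(w,(400,300))
cv2.imwrite('pics/tilt.png',o[:,:,::-1]); print(bot.get_obs()['joint_positions'])
E
```

```text
[-0.20628906  0.29485065  1.78930165  0.43198641  1.16111983 -0.3425299 ]
```

View pics/tilt.png

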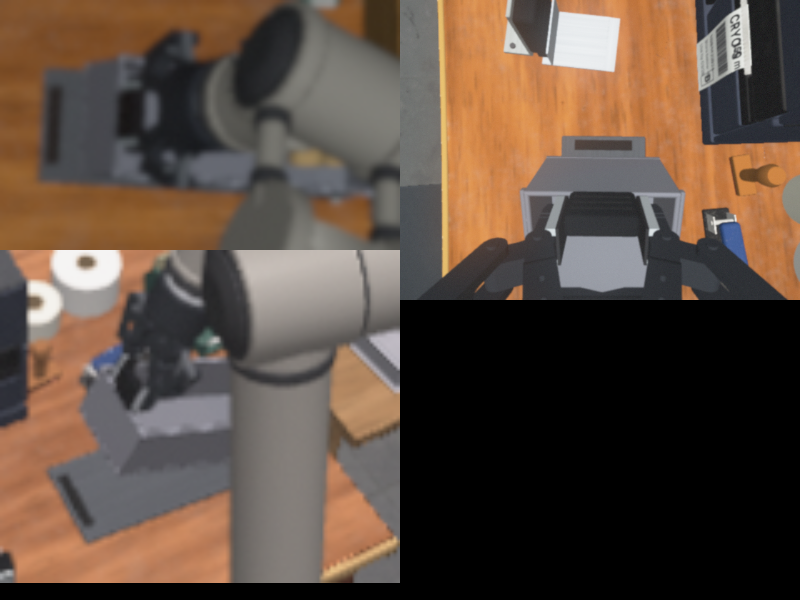

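The bin is tilted to 0.4 rad. The high floor is empty, and a core is visible near the low end at crop (315,158). I'll wait a moment, then lower it.

Emit:
carry_out(moves=[[[0, 0, 0, 0, 0, 0], [0, 0, 0, 0, 0, 0], [0, 0, 0, 0, 0, 0], [0, 0, 0, 0, 0, 0], [0.0465, 0, 0.142, 0, -0.0955, 0], [0.0465, 0, 0.142, 0, -0.0955, 0], [0.0465, 0, 0.142, 0, -0.0955, 0], [0.0465, 0, 0.142, 0, -0.0955, 0], [0.0465, 0, 0.142, 0, -0.0955, 0], [0.0465, 0, 0.142, 0, -0.0955, 0], [0.0465, 0, 0.142, 0, -0.0955, 0], [0, 0, 0, 0, 0, 0]]])

```text
t: 6.05
tcp_pos: [0.47, 0.1511, 0.1227]
tcp_rot: [0.727, 0.686, 0.016, -0.018]
ft_force: [-5.1, -2.1, -5.9]
grip_width: 0.0424
gripper_force: 63.9
```

Emit:
carry_out(moves=[[[0.0465, 0, 0.142, 0, -0.0955, 0], [0, 0, 0, 0, 0, 0], [0, 0, 0, 0, 0, 0]]])

```text
t: 6.35
tcp_pos: [0.4704, 0.1557, 0.1108]
tcp_rot: [0.728, 0.686, -0.001, -0.002]
ft_force: [-10.2, 0.6, 2.1]
grip_width: 0.0425
gripper_force: 67.6
```

Emit:
carry_out(moves=[[[0, 0, 0, 0, 0, 0], [0, 0, 0, 0, 0, 0], [0, 0, 0, 0, 0, 0], [0, 0, 0, 0, 0, 0], [0, 0, 0, 0, 0, 0], [0, 0, -0.4, 0, 0, 0], [0, 0, -0.4, 0, 0, 0], [0, 0, -0.2, 0, 0, 0], [0, 0, 0, 0, 0, 0]]], gripper=1)

```text
t: 7.25
tcp_pos: [0.4743, 0.156, 0.2133]
tcp_rot: [0.728, 0.685, 0.003, 0.002]
ft_force: [1.6, 1.0, 0.8]
grip_width: 0.0854
gripper_force: 0.0
```

```bash
python3 - <<'E'
from h import *
c=cap('wrist','w2.png');P=cloud(c);img=c['img'].astype(int)
m=(P[...,2]>.03)&(P[...,2]<.065)&(img[...,0]-img[...,2]>40)&(abs(P[...,0]-.465)<.05)&(P[...,1]<.15)
n,l,st,ce=cv2.connectedComponentsWithStats(m.astype(np.uint8))
for i in range(1,n):
    if st[i,4]>30: print(st[i],np.median(P[l==i],0))
t=cap('top');D=cloud(t);mm=(D[...,2]>.03)&(D[...,2]<.07)&(t['img'][...,0].astype(int)-t['img'][...,2]>35)&(abs(D[...,0]-.46)<.045)&(D[...,1]<.16)&(D[...,1]>-.13)
print('top',mm.sum(),np.percentile(D[mm],[5,50,95],axis=0) if mm.any() else '')
u=(D[...,0]>.41)&(D[...,0]<.53)&(D[...,1]>-.13)&(D[...,1]<.18)&(D[...,2]>.075)&(D[...,2]<.1); k=np.linalg.lstsq(np.c_[D[u][:,1],np.ones(u.sum())],D[u][:,2],rcond=None)[0]; print('rim slope',k)
plan([([.3965,.3256,.19],down(170.1)),([.3965,.3256,.075],down(170.1))])
E
```

```text
[ 249  377   66   32 1792] [ 0.46325692 -0.05227553  0.04464982]
top 360 [[ 0.43424578 -0.10505006  0.03867565]
 [ 0.46424252 -0.0797882   0.04657084]
 [ 0.49416735 -0.05205689  0.05325923]]
rim slope [0.00275245 0.08398524]
10 [[0.165, -0.086, 0.02, 0.0, 0.0, -0.279], [0.176, -0.061, 0.02, 0.0, 0.0, -0.279], [0.183, -0.035, 0.02, 0.0, 0.0, -0.279], [0.186, -0.008, 0.02, 0.0, 0.0, -0.279], [0.185, 0.019, 0.02, 0.0, 0.0, -0.279], [0.181, 0.046, 0.02, 0.0, 0.0, -0.279], [0.172, 0.072, 0.02, 0.0, 0.0, -0.279], [0.16, 0.096, 0.02, 0.0, 0.0, -0.279], [0.144, 0.118, 0.02, 0.0, 0.0, -0.279], [0.125, 0.138, 0.02, 0.0, 0.0, -0.279]]
3 x [0.0, 0.0, 0.383, 0.0, 0.0, 0.0]
```

Both cores are gathered (y −0.105 to −0.052) and the rim is level. Now the scoop.

Emit:
carry_out(moves=[[[0.165, -0.086, 0.02, 0, 0, -0.279], [0.176, -0.061, 0.02, 0, 0, -0.279], [0.183, -0.035, 0.02, 0, 0, -0.279], [0.186, -0.008, 0.02, 0, 0, -0.279], [0.185, 0.019, 0.02, 0, 0, -0.279], [0.181, 0.046, 0.02, 0, 0, -0.279], [0.172, 0.072, 0.02, 0, 0, -0.279], [0.16, 0.096, 0.02, 0, 0, -0.279], [0.144, 0.118, 0.02, 0, 0, -0.279], [0.125, 0.138, 0.02, 0, 0, -0.279], [0, 0, 0, 0, 0, 0], [0, 0, 0, 0, 0, 0]]])

```text
t: 8.55
tcp_pos: [0.396, 0.3253, 0.1888]
tcp_rot: [0.086, 0.996, -0.001, -0.001]
ft_force: [-0.5, -0.4, 0.5]
grip_width: 0.0852
gripper_force: 0.0
```

```bash
python3 - <<'E'
from h import *
c=cap('wrist','w3.png');P=cloud(c);print(c['origin'],bot.get_obs()['tcp_pos'])
m=(abs(P[...,2]-.091)<.006)&(np.hypot(P[...,0]-.3965,P[...,1]-.3256)<.05)&(c['img'].astype(int).sum(2)<220)
rect(c,'grip',m,.092)
plan([([.3965,.3256,.075],down(170.1))])
E
```

```text
[0.31436696 0.33987516 0.30872388] [0.39641931 0.3250396  0.18916433]
grip 3412 c [0.394 0.328] mean [0.3939 0.328 ] sz [0.0656 0.0241] an 80.2 pca 80.3
3 [[0.0, 0.003, 0.381, -0.001, -0.001, 0.0], [0.0, 0.002, 0.381, -0.001, -0.001, 0.0], [0.0, 0.002, 0.381, -0.001, -0.001, 0.0]]
```

View pics/w3.png

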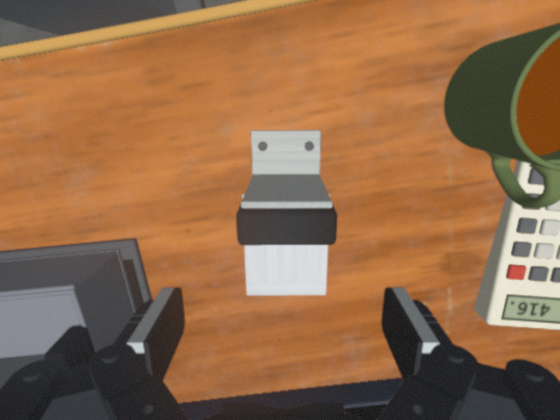

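Emit:
carry_out(moves=[[[0, 0.007, 0.38, 0, 0, 0], [0, 0.007, 0.38, 0, 0, 0], [0, 0.007, 0.38, 0, 0, 0], [0, 0, 0, 0, 0, 0], [0, 0, 0, 0, 0, 0]]])

```text
t: 9.1
tcp_pos: [0.3973, 0.3272, 0.0764]
tcp_rot: [0.086, 0.996, -0.0, -0.0]
ft_force: [0.4, 0.7, 0.1]
grip_width: 0.0857
gripper_force: 0.0
```

Emit:
carry_out(moves=[[[0, 0, 0, 0, 0, 0], [0, 0, 0, 0, 0, 0], [0, 0, 0, 0, 0, 0], [0, 0, 0, 0, 0, 0], [0, 0, 0, 0, 0, 0]]], gripper=-1, force=100)

```text
t: 9.6
tcp_pos: [0.3985, 0.3284, 0.0787]
tcp_rot: [0.085, 0.996, 0.001, 0.002]
ft_force: [-0.2, -1.7, 6.7]
grip_width: 0.0665
gripper_force: 112.2
```

Emit:
carry_out(moves=[[[-0.1, 0, -0.02, 0, 0, 0], [-0.2, 0, -0.05, 0, 0, 0], [-0.2, 0, -0.1, 0, 0, 0], [0, 0, -0.1, 0, 0, 0], [0, 0, 0, 0, 0, 0], [0, 0, 0, 0, 0, 0]]])

```text
t: 10.2
tcp_pos: [0.4457, 0.3192, 0.1033]
tcp_rot: [0.085, 0.996, -0.0, -0.0]
ft_force: [0.2, -0.4, -2.6]
grip_width: 0.0667
gripper_force: 111.5
```

```bash
python3 - <<'E'
from h import *
z=bot.get_obs()['tcp_pos'][2]
plan([([.47,.355,z],down(86)),([.47,.355,z-.025],down(86))])
E
```

```text
11 [[-0.016, 0.036, 0.0, 0.0, 0.0, 0.255], [-0.011, 0.038, 0.0, 0.0, 0.0, 0.255], [-0.006, 0.039, 0.0, 0.0, 0.0, 0.255], [-0.001, 0.039, 0.0, 0.0, 0.0, 0.255], [0.004, 0.039, 0.0, 0.0, 0.0, 0.255], [0.009, 0.038, 0.0, 0.0, 0.0, 0.255], [0.014, 0.037, 0.0, 0.0, 0.0, 0.255], [0.019, 0.034, 0.0, 0.0, 0.0, 0.255], [0.024, 0.031, 0.0, 0.0, 0.0, 0.255], [0.028, 0.028, 0.0, 0.0, 0.0, 0.255], [0.031, 0.024, 0.0, 0.0, 0.0, 0.255]]
1 x [0.0, 0.0, 0.25, 0.0, 0.0, 0.0]
```

Emit:
carry_out(moves=[[[-0.016, 0.036, 0, 0, 0, 0.255], [-0.011, 0.038, 0, 0, 0, 0.255], [-0.006, 0.039, 0, 0, 0, 0.255], [0, 0.039, 0, 0, 0, 0.255], [0.004, 0.039, 0, 0, 0, 0.255], [0.009, 0.038, 0, 0, 0, 0.255], [0.014, 0.037, 0, 0, 0, 0.255], [0.019, 0.034, 0, 0, 0, 0.255], [0.024, 0.031, 0, 0, 0, 0.255], [0.028, 0.028, 0, 0, 0, 0.255], [0.031, 0.024, 0, 0, 0, 0.255], [0, 0, 0.15, 0, 0, 0]]])

```text
t: 11.4
tcp_pos: [0.4707, 0.3562, 0.0892]
tcp_rot: [0.732, 0.682, 0.002, 0.0]
ft_force: [0.8, 0.8, -2.3]
grip_width: 0.0665
gripper_force: 111.5
```

Emit:
carry_out(moves=[[[0, 0, 0.05, 0, 0, 0], [0, 0, 0.05, 0, 0, 0], [0, 0, 0, 0, 0, 0], [0, 0, 0, 0, 0, 0]]])

```text
t: 11.8
tcp_pos: [0.4695, 0.3553, 0.0789]
tcp_rot: [0.731, 0.683, -0.0, -0.0]
ft_force: [-4.6, 0.8, 5.2]
grip_width: 0.0666
gripper_force: 111.9
```

Emit:
carry_out(moves=[[[0, 0, 0, 0, 0, 0], [0, 0, 0, 0, 0, 0], [0, 0, 0, 0, 0, 0], [0, 0, 0, 0, 0, 0], [0, 0, -0.35, 0, 0, 0], [0, 0, -0.35, 0, 0, 0], [0, 0, -0.1, 0, 0, 0.2], [0, 0, 0, 0, 0, 0.28], [0, 0, 0, 0, 0, 0.28], [0, 0, 0, 0, 0, 0.28], [0, 0, 0, 0, 0, 0.28], [0, 0, 0, 0, 0, 0.28]]], gripper=1)

```text
t: 13.0
tcp_pos: [0.4704, 0.3551, 0.158]
tcp_rot: [0.946, 0.323, -0.0, 0.0]
ft_force: [-0.0, 0.5, 0.4]
grip_width: 0.0856
gripper_force: 0.0
```

Emit:
carry_out(moves=[[[0, 0, 0, 0, 0, 0.28], [0, 0, 0, 0, 0, 0.28], [0, 0, 0, 0, 0, 0.28], [0, 0, 0, 0, 0, 0.28], [0, 0, 0, 0, 0, 0.28], [0, 0, 0, 0, 0, 0], [0, 0, 0, 0, 0, 0]]])

```text
t: 13.7
tcp_pos: [0.4704, 0.3551, 0.1581]
tcp_rot: [0.999, -0.032, -0.0, 0.0]
ft_force: [0.1, 0.4, 0.7]
grip_width: 0.0856
gripper_force: 0.0
```

```bash
python3 - <<'E'
from h import *
o=bot.get_obs();print(o['joint_positions'])
c=cap('top');P=cloud(c);im=c['img'].astype(int)
c=cap('wrist','w4.png');P=cloud(c);im=c['img'].astype(int)
m=(abs(P[...,2]-.091)<.006)&(np.hypot(P[...,0]-.4695,P[...,1]-.3553)<.05)&(im.sum(2)<220)
if m.sum()>20: rect(c,'grip',m,.092)
plan([([.47,.3553,.077],down(-4))])
E
```

```text
[ 5.16722322e-01  5.44837873e-01  1.47363402e+00 -1.40635729e-04
  1.12322373e+00  2.15199398e+00]
grip 4243 c [0.4732 0.3579] mean [0.474  0.3581] sz [0.0248 0.0671] an 86.3 pca 177.3
2 x [-0.002, -0.001, 0.405, 0.0, 0.0, 0.004]
```

View pics/w4.png

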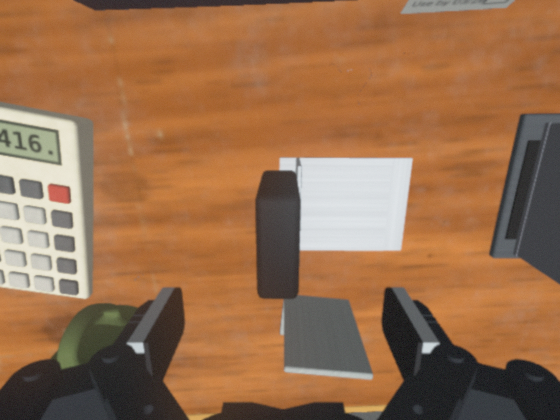

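Emit:
carry_out(moves=[[[0.01, 0, 0.4, 0, 0, 0], [0.01, 0, 0.4, 0, 0, 0], [0, 0, 0, 0, 0, 0], [0, 0, 0, 0, 0, 0]]])

```text
t: 14.2
tcp_pos: [0.4723, 0.355, 0.0784]
tcp_rot: [0.999, -0.034, -0.0, 0.0]
ft_force: [-0.7, 0.3, 0.4]
grip_width: 0.0858
gripper_force: 0.0
```

Emit:
carry_out(moves=[[[0, 0, 0, 0, 0, 0], [0, 0, 0, 0, 0, 0], [0, 0, 0, 0, 0, 0], [0, 0, 0, 0, 0, 0], [0, 0, 0, 0, 0, 0], [0, 0, 0, 0, 0, 0], [0, 0, 0, 0, 0, 0], [0, 0, 0, 0, 0, 0]]], gripper=-1, force=110)

```text
t: 15.0
tcp_pos: [0.473, 0.3555, 0.0794]
tcp_rot: [0.999, -0.034, 0.001, -0.001]
ft_force: [-0.7, 1.3, 7.8]
grip_width: 0.0249
gripper_force: 109.0
```

Emit:
carry_out(moves=[[[0, 0, -0.3, 0, 0, 0], [0, 0, -0.4, 0, 0, 0], [0, 0, -0.4, 0, 0, 0], [0, 0, -0.3, 0, 0, 0], [0, 0, 0, 0, 0, 0], [0, 0, 0, 0, 0, 0]]])

```text
t: 15.6
tcp_pos: [0.472, 0.3548, 0.2178]
tcp_rot: [0.999, -0.034, -0.0, 0.0]
ft_force: [-0.6, 0.1, -2.9]
grip_width: 0.0247
gripper_force: 108.6
```

```bash
python3 - <<'E'
from h import *
o=bot.get_obs();print(o['joint_positions'],o['tcp_pos'],rot(o['tcp_rot']))
c=cap('wrist','w5.png')
E
```

```text
[ 5.14919620e-01  4.90335237e-01  1.39079749e+00 -1.22095769e-04
  1.26087799e+00  2.15399350e+00] [0.47199405 0.35481459 0.21775643] [[ 9.97672491e-01 -6.81872916e-02 -3.06587779e-04]
 [-6.81873855e-02 -9.97672484e-01 -3.07081164e-04]
 [-2.84935158e-04  3.27271849e-04 -9.99999906e-01]]
```

View pics/w5.png

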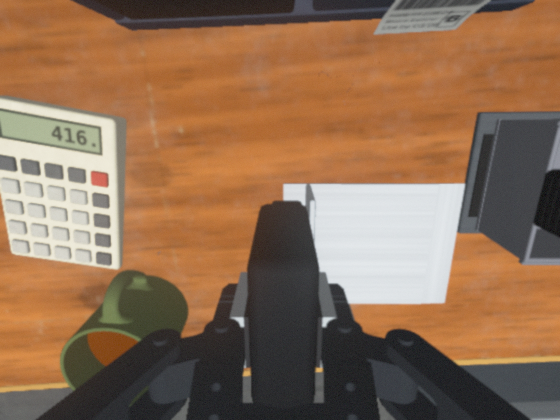

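The scoop is held front and rear, nose to the right towards the bin, with nothing in the way. I'll measure the pan in the tool frame and work out the way into the bin.

```bash
cat >> h.py <<'E'
FOOT=np.array([.461-.0685*.1018,-.1018,0]) # bin centre line at slope foot
def scoop(s,z,pitch,lat=0.,zu=.0785):
    """TCP pose with lip at s along bin from foot, underside height z, pitch deg nose-up"""
    Rm=down(-3.9)@R.from_euler('x',-pitch,degrees=True).as_matrix()
    lip=FOOT+s*BY/np.linalg.norm(BY)+np.array([lat,0,z])
    return lip-Rm@np.array([0,.105,zu]),Rm
E
python3 - <<'E'
from h import *
o=bot.get_obs();Q=rot(o['tcp_rot']);p=np.array(o['tcp_pos'])
c=cap('wrist');P=cloud(c);im=c['img'].astype(int)
L=(P-p)@Q
m=(im.min(2)>150)&(abs(L[...,2]-.077)<.02)&(L[...,1]>.02)&(L[...,1]<.13)
q=L[m];print(m.sum(),np.percentile(q,[1,50,99],axis=0))
# refit on plane
for yy in (.03,.05,.07,.09):
    k=abs(q[:,1]-yy)<.005; print(yy,np.percentile(q[k][:,0],[1,99]),np.median(q[k][:,2]))
w=[(*scoop(.078,.14,-2.9),),(*scoop(.078,.024,-2.9),)]
print([x[0] for x in w]); plan(w)
E
```

```text
15729 [[-0.0408907   0.02139029  0.0768135 ]
 [ 0.0034614   0.06507195  0.0782992 ]
 [ 0.03736037  0.1048517   0.07996666]]
0.03 [-0.02580371  0.03737062] 0.07825285815444727
0.05 [-0.04093126  0.03727673] 0.07820073434721182
0.07 [-0.04129385  0.03721289] 0.07812138668080629
0.09 [-0.04132836  0.03717251] 0.07836287760226127
[array([0.46633322, 0.07667012, 0.22371173]), array([0.46633322, 0.07667012, 0.10771173])]
6 [[0.023, 0.463, -0.012, 0.017, 0.001, 0.0], [0.023, 0.462, -0.016, 0.017, 0.001, 0.0], [0.023, 0.462, -0.02, 0.017, 0.001, 0.0], [0.023, 0.462, -0.024, 0.017, 0.001, 0.0], [0.023, 0.462, -0.028, 0.017, 0.001, 0.0], [0.023, 0.462, -0.032, 0.017, 0.001, 0.0]]
3 x [0.0, 0.02, 0.386, 0.0, 0.0, 0.0]
```

Emit:
carry_out(moves=[[[0.026, 0.462, -0.012, 0.017, 0, 0], [0.026, 0.462, -0.016, 0.017, 0, 0], [0.026, 0.462, -0.02, 0.017, 0, 0], [0.026, 0.462, -0.024, 0.016, 0, 0], [0.026, 0.462, -0.028, 0.016, 0, 0], [0.026, 0.462, -0.032, 0.016, 0, 0], [0, 0, 0, 0, 0, 0], [0, 0, 0, 0, 0, 0], [0, 0, 0, 0, 0, 0]]])

```text
t: 16.6
tcp_pos: [0.4685, 0.0779, 0.2243]
tcp_rot: [0.999, -0.034, -0.0, -0.026]
ft_force: [-0.7, 0.5, -1.7]
grip_width: 0.0245
gripper_force: 109.4
```

```bash
python3 - <<'E'
from h import *
o=bot.get_obs();Q=rot(o['tcp_rot']);p=np.array(o['tcp_pos']);print(p)
c=cap('wrist','w6.png');P=cloud(c);im=c['img'].astype(int)
# bin rim lines around y -0.1..0.05
y=P[...,1];x=P[...,0];z=P[...,2]
rim=(abs(z-.084)<.006)&(y<.1)&(y>-.12)
for lo,hi in ((.39,.44),(.48,.54)):
    m=rim&(x>lo)&(x<hi)
    if m.sum()>50: k=np.polyfit(y[m],x[m],1);print(m.sum(),k,np.percentile(y[m],[5,95]))
w=[(*scoop(.078,.024,-2.9,.002),)];print(w[0][0]);plan(w)
E
```

```text
[0.46851348 0.07785995 0.22431486]
1155 [-0.15561889  0.39287566] [-0.11944797 -0.05148261]
3120 [0.06989535 0.51337833] [-0.10298568  0.08859608]
[0.46833322 0.07667012 0.10771173]
3 [[0.0, 0.025, 0.388, -0.001, 0.001, 0.001], [0.0, 0.025, 0.389, -0.001, 0.001, 0.001], [0.0, 0.025, 0.389, -0.001, 0.001, 0.001]]
```

View pics/w6.png

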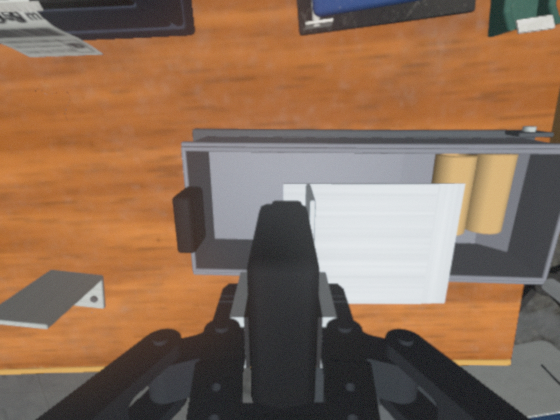

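The wrist view shows both cores side by side in the low corner, (453,193) and (492,193), and the scoop lined up over the bin. The cores sit about 6 mm toward the far wall, so I shift the scoop 4.5 mm that way while descending.

Emit:
carry_out(moves=[[[0.015, 0.02, 0.388, 0, 0, 0], [0.015, 0.02, 0.388, 0, 0, 0], [0.015, 0.02, 0.388, 0, 0, 0], [0, 0, 0, 0, 0, 0], [0, 0, 0, 0, 0, 0]]])

```text
t: 17.15
tcp_pos: [0.4733, 0.078, 0.1089]
tcp_rot: [0.999, -0.033, 0.0, -0.026]
ft_force: [-0.9, -0.4, -0.9]
grip_width: 0.025
gripper_force: 109.6
```

Emit:
carry_out(moves=[[[0, 0, 0.02, 0, 0, 0], [0, 0, 0.02, 0, 0, 0], [0, 0, 0.01, 0, 0, 0], [0, 0, 0, 0, 0, 0], [0, 0, 0, 0, 0, 0]]])

```text
t: 17.65
tcp_pos: [0.4736, 0.0771, 0.1041]
tcp_rot: [0.999, -0.034, 0.001, -0.026]
ft_force: [0.9, -0.1, -1.2]
grip_width: 0.0245
gripper_force: 109.6
```

```bash
python3 - <<'E'
from h import *
o=bot.get_obs();Q=rot(o['tcp_rot']);p=np.array(o['tcp_pos']);lip=p+Q@np.array([0,.105,.0785]);print(p,'lip',lip,'s',(lip-FOOT)@BY, o['ft_force'],R.from_matrix(down(-3.9).T@Q).as_rotvec(True))
E
```

```text
[0.47360331 0.07707547 0.10408541] lip [ 0.46675915 -0.02348546  0.02025281] s 0.07901530544040264 [ 0.90462615 -0.13577177 -1.19778581] [2.9686809  0.03654373 0.02249462]
```

Emit:
carry_out(moves=[[[0, 0, 0.015, 0, 0, 0], [0, 0, 0.01, 0, 0, 0], [0, 0, 0, 0, 0, 0], [0, 0, 0, 0, 0, 0]]])

```text
t: 18.05
tcp_pos: [0.4738, 0.0774, 0.1021]
tcp_rot: [0.999, -0.034, 0.002, -0.026]
ft_force: [-2.2, 1.5, 7.6]
grip_width: 0.0245
gripper_force: 110.8
```

Emit:
carry_out(moves=[[[0, 0.1, 0, 0, 0, 0], [0, 0.15, 0, 0, 0, 0], [0, 0, 0, 0, 0, 0]]])

```text
t: 18.35
tcp_pos: [0.4728, 0.0511, 0.1008]
tcp_rot: [0.999, -0.034, 0.002, -0.025]
ft_force: [0.1, -2.6, 4.4]
grip_width: 0.0245
gripper_force: 110.3
```

Emit:
carry_out(moves=[[[0, 0.15, 0, 0, 0, 0], [0, 0.15, 0, 0, 0, 0], [0, 0, 0, 0, 0, 0]]])

```text
t: 18.65
tcp_pos: [0.4709, 0.0211, 0.0994]
tcp_rot: [0.999, -0.034, 0.002, -0.025]
ft_force: [-0.8, -3.3, 6.8]
grip_width: 0.0249
gripper_force: 110.6
```

Emit:
carry_out(moves=[[[0, 0.12, 0, 0, 0, 0], [0, 0.08, 0, 0, 0, 0], [0, 0, 0, 0, 0, 0]]])

```text
t: 18.95
tcp_pos: [0.4696, 0.0018, 0.0986]
tcp_rot: [0.999, -0.034, 0.003, -0.026]
ft_force: [-0.1, -0.2, 9.1]
grip_width: 0.0249
gripper_force: 111.1
```

```bash
python3 - <<'E'
from h import *
o=bot.get_obs();Q=rot(o['tcp_rot']);p=np.array(o['tcp_pos']);lip=p+Q@np.array([0,.105,.0785]);print(p,'lip',lip,'s',(lip-FOOT)@BY, o['ft_force'])
c=cap('wrist','w7.png');P=cloud(c);im=c['img'].astype(int)
m=(im[...,0]-im[...,2]>40)&(P[...,2]<.09)&(P[...,2]>.02)&(abs(P[...,0]-.465)<.05)&(P[...,1]<.1)
n,l,st,ce=cv2.connectedComponentsWithStats(m.astype(np.uint8))
for i in range(1,n):
    if st[i,4]>60: print(st[i],np.percentile((P[l==i]-FOOT)@BY,[5,50,95]),np.percentile(P[l==i],[5,95],axis=0))
E
```

```text
[0.46962224 0.00184434 0.09857675] lip [ 0.4629545  -0.09876001  0.01478203] s 0.0036558554878732396 [-0.05853365 -0.21384149  9.09432584]
[  364   216   140   113 13358] [-0.00085318  0.02268247  0.05668228] [[ 0.43197456 -0.10319905  0.03630553]
 [ 0.48956577 -0.04560962  0.05031748]]
```

View pics/w7.png

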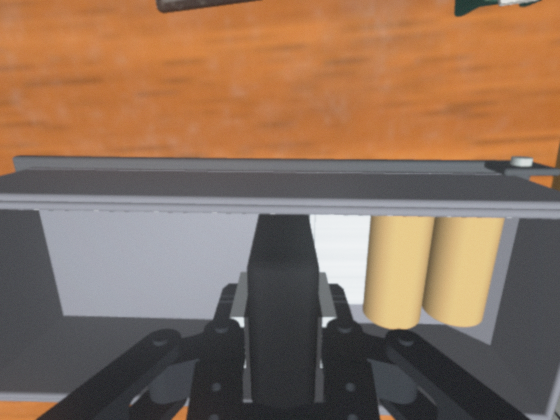

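The pan is now under both cores, which show at (400,270) and (462,270). That was the last picture I may view, so I continue by numbers. Next I ride up the slope and pitch the nose up.

```bash
python3 - <<'E'
from h import *
L=.008
S=[(*scoop(0,.0165,-2.5,L),.01),(*scoop(-.005,.0215,0,L),.01),(*scoop(-.010,.031,4.3,L),.01),(*scoop(-.009,.044,10,L),.02),(*scoop(-.005,.064,20,L),.03),(*scoop(.003,.20,20,L),.03)]
plan(S)
E
```

```text
1 x [-0.005, 0.024, -0.011, -0.014, -0.007, -0.001]
1 x [0.0, 0.015, -0.006, -0.083, 0.0, 0.0]
1 x [0.0, -0.006, -0.014, -0.143, 0.0, 0.0]
1 x [0.0, -0.073, -0.022, -0.19, 0.0, 0.0]
2 [[0.0, -0.063, -0.005, -0.167, 0.0, 0.0], [0.0, -0.062, -0.01, -0.167, 0.0, 0.0]]
5 x [0.0, 0.078, -0.261, 0.0, 0.0, 0.0]
```

Emit:
carry_out(moves=[[[-0.005, 0.037, -0.008, -0.014, 0, 0], [0, 0.01, -0.003, -0.04, 0, 0], [0, 0.01, -0.003, -0.04, 0, 0], [0, 0, -0.007, -0.072, 0, 0], [0, 0, -0.007, -0.072, 0, 0], [0, -0.036, -0.012, -0.095, 0, 0], [0, -0.036, -0.01, -0.095, 0, 0], [0, 0, 0, 0, 0, 0]]])

```text
t: 19.8
tcp_pos: [0.4677, 0.0053, 0.1009]
tcp_rot: [0.996, -0.033, -0.003, 0.086]
ft_force: [0.0, 0.9, -2.9]
grip_width: 0.0245
gripper_force: 110.0
```

```bash
cat > st.py <<'E'
from h import *
o=bot.get_obs();Q=rot(o['tcp_rot']);p=np.array(o['tcp_pos']);lip=p+Q@np.array([0,.105,.0785]);print(p,'lip',lip,'s',(lip-FOOT)@BY, o['ft_force'],R.from_matrix(down(-3.9).T@Q).as_rotvec(True),o['joint_positions'])
c=cap('wrist');P=cloud(c);im=c['img'].astype(int)
L=(P-p)@Q
m=(im[...,0]-im[...,2]>40)&(im[...,0]>140)&(L[...,2]<.078)&(L[...,2]>.02)&(abs(L[...,0])<.06)&(L[...,1]<.14)&(L[...,1]>0)
n,l,s,ce=cv2.connectedComponentsWithStats(cv2.morphologyEx(m.astype(np.uint8),cv2.MORPH_OPEN,np.ones((3,3))))
for i in range(1,n):
    if s[i,4]>100: print(s[i],'tool frame pct',np.round(np.percentile(L[l==i],[3,50,97],axis=0),4).tolist())
E
python3 st.py
```

```text
[0.46767565 0.0052719  0.10091921] lip [ 0.45987514 -0.11139939  0.04163842] s -0.009168126275903948 [ 0.00837463  0.90528106 -2.89408712] [-9.89892302 -0.04875367 -0.10906526] [-0.04500197  0.4493766   1.86329187 -0.23139387  0.84706684  1.74713441]
[ 419  199   74  128 6882] tool frame pct [[-0.0332, 0.0795, 0.0452], [0.0036, 0.0899, 0.0476], [0.0329, 0.1055, 0.0673]]
[ 315  204   59  119 4751] tool frame pct [[-0.028, 0.019, 0.0446], [0.0111, 0.0339, 0.0471], [0.0317, 0.0464, 0.0558]]
```

Emit:
carry_out(moves=[[[0, 0, 0, 0, 0, 0], [0, 0, 0, 0, 0, 0], [0, -0.031, -0.003, -0.083, 0, 0], [0, -0.031, -0.004, -0.083, 0, 0], [0, -0.031, -0.005, -0.083, 0, 0], [0, -0.031, -0.006, -0.083, 0, 0], [0, 0, 0, 0, 0, 0], [0, 0, 0, 0, 0, 0]]])

```text
t: 20.65
tcp_pos: [0.4688, 0.0165, 0.1]
tcp_rot: [0.985, -0.034, -0.006, 0.171]
ft_force: [0.1, -1.0, -2.3]
grip_width: 0.0244
gripper_force: 110.0
```

```bash
python3 st.py
```

```text
[0.468804   0.0165374  0.10004502] lip [ 0.46023618 -0.10852464  0.06166106] s -0.006275079851041527 [ 0.0854329  -0.95189617 -2.25804691] [-1.97578132e+01 -2.57757815e-02  7.53249487e-03] [ 0.08012858  0.49255917  1.83545277 -0.4354145   0.91491936  2.0047646 ]
[ 371  195   65  132 6607] tool frame pct [[-0.0332, 0.0513, 0.0445], [0.0045, 0.0626, 0.047], [0.033, 0.0769, 0.0726]]
[ 316  201   58  122 4893] tool frame pct [[-0.0282, 0.0192, 0.0447], [0.0113, 0.0341, 0.0472], [0.0316, 0.0472, 0.0722]]
```

Emit:
carry_out(moves=[[[0, 0.05, -0.14, 0, 0, 0], [0, 0.1, -0.28, 0, 0, 0], [0, 0.1, -0.28, 0, 0, 0], [0, 0.1, -0.28, 0, 0, 0], [0, 0.1, -0.28, 0, 0, 0], [0, 0.1, -0.28, 0, 0, 0], [0, 0, 0, 0, 0, 0]]])

```text
t: 21.4
tcp_pos: [0.4705, 0.0166, 0.2677]
tcp_rot: [0.985, -0.035, -0.002, 0.171]
ft_force: [0.8, -0.1, -2.2]
grip_width: 0.0245
gripper_force: 110.0
```

```bash
python3 st.py; cat >> h.py <<'E'
TA=math.radians(5.6);TX=np.array([math.cos(TA),math.sin(TA),0]);TY=np.array([-math.sin(TA),math.cos(TA),0]);TC=np.array([.5175,-.3307,0])
def dump(xp,yp,z,pitch,zu=.0785):
    Rm=down(5.6)@R.from_euler('x',-pitch,degrees=True).as_matrix()
    return TC+xp*TX+yp*TY+np.array([0,0,z])-Rm@np.array([-.002,.105,zu]),Rm
E
python3 - <<'E'
from h import *
w=[(*dump(-.02,.06,.26,20),.03)];print(w[0][0]);plan(w)
E
```

```text
[0.47046909 0.0166257  0.26767693] lip [ 0.46213515 -0.10843314  0.22923109] s -0.006051251224866986 [ 0.8385288  -0.08984113 -2.2273624 ] [-19.72907201   0.44741418   0.1329485 ] [ 0.08044458  0.27814526  1.62436721 -0.35486535  1.30145077  1.8277706 ]
[ 372  196   64  133 6467] tool frame pct [[-0.0348, 0.0517, 0.0446], [0.0033, 0.0628, 0.047], [0.0311, 0.0769, 0.0734]]
[ 317  199   57  125 4886] tool frame pct [[-0.0287, 0.0196, 0.0447], [0.0114, 0.0342, 0.0474], [0.0298, 0.047, 0.0739]]
[ 0.48148269 -0.14782558  0.29785376]
6 [[0.039, 0.275, 0.041, -0.001, 0.017, -0.05], [0.032, 0.275, 0.042, -0.001, 0.017, -0.05], [0.024, 0.276, 0.042, -0.001, 0.017, -0.05], [0.016, 0.277, 0.042, -0.001, 0.017, -0.05], [0.009, 0.277, 0.043, -0.001, 0.017, -0.05], [0.001, 0.277, 0.043, -0.001, 0.017, -0.05]]
```

Emit:
carry_out(moves=[[[0.02, 0.14, 0.02, 0, 0.009, -0.025], [0.032, 0.275, 0.042, 0, 0.017, -0.05], [0.03, 0.275, 0.042, 0, 0.017, -0.05], [0.022, 0.275, 0.042, 0, 0.017, -0.05], [0.014, 0.275, 0.042, 0, 0.017, -0.05], [0.005, 0.275, 0.042, 0, 0.017, -0.05], [0, 0.14, 0.02, 0, 0.009, -0.025], [0, 0, 0, 0, 0, 0], [0, 0, 0, 0, 0, 0]]])

```text
t: 22.35
tcp_pos: [0.4807, -0.1471, 0.2948]
tcp_rot: [0.984, 0.048, 0.006, 0.171]
ft_force: [0.6, 1.3, -2.6]
grip_width: 0.0245
gripper_force: 110.0
```

```bash
python3 st.py; python3 - <<'E'
from h import *
for n in ('wrist','top','side'):
    c=cap(n,'tr_'+n+'.png');P=cloud(c);im=c['img'].astype(int);sat=im.max(2)-im.min(2)
    x,y,z=P[...,0],P[...,1],P[...,2]
    near=(abs(x-.52)<.13)&(abs(y+.33)<.12)&(sat<25)&(z>-.01)
    for nm,mm,h in (('floor',near&(abs(z-.004)<.006)&(im.min(2)>90),.004),('rim',near&(abs(z-.042)<.006),.042)):
        if mm.sum()>30:
            q=rect(c,n+' '+nm,mm,h); d=q-TC[:2]; X=d@TX[:2];Y=d@TY[:2]; print(np.round(np.percentile(X,[1,5,95,99]),3),np.round(np.percentile(Y,[1,5,95,99]),3))
        else: print(n,nm,mm.sum())
E
```

```text
[ 0.48070149 -0.14714064  0.2948439 ] lip [ 0.49253908 -0.27191185  0.25638266] s -0.16701541808325626 [ 0.62115093  1.30855635 -2.58179402] [-19.70034495   1.34691408  -9.35823219] [-0.26502496  0.23052226  1.61141126 -0.34745908  1.19940831  1.31973175]
[ 371  196   65  133 6674] tool frame pct [[-0.0348, 0.0514, 0.0447], [0.0031, 0.0626, 0.0472], [0.0311, 0.0771, 0.0735]]
[ 316  199   58  125 4986] tool frame pct [[-0.0287, 0.0193, 0.0448], [0.0116, 0.0342, 0.0475], [0.0298, 0.0473, 0.0739]]
wrist floor 6387 c [ 0.5404 -0.342 ] mean [ 0.5363 -0.3394] sz [0.14   0.1316] an 5.6 pca -141.9
[-0.044 -0.038  0.08   0.09 ] [-0.075 -0.067  0.048  0.052]
wrist rim 1568 c [ 0.5636 -0.338 ] mean [ 0.5717 -0.3322] sz [0.1699 0.1261] an 5.8 pca 129.6
[-0.035 -0.023  0.118  0.128] [-0.074 -0.072  0.05   0.051]
top floor 558 c [ 0.5188 -0.3381] mean [ 0.5056 -0.3668] sz [0.1749 0.1777] an 2.1 pca -170.7
[-0.084 -0.078  0.079  0.087] [-0.093 -0.073  0.018  0.044]
top rim 158 c [ 0.5411 -0.3457] mean [ 0.521  -0.3606] sz [0.2073 0.1257] an 5.0 pca -171.1
[-0.082 -0.081  0.098  0.122] [-0.076 -0.075  0.044  0.045]
side floor 101 c [ 0.4615 -0.3486] mean [ 0.4537 -0.3355] sz [0.0623 0.1304] an 5.5 pca 86.0
[-0.089 -0.088 -0.035 -0.029] [-0.074 -0.059  0.052  0.053]
side rim 27
```

```bash
sed -i 's/^TC=.*//; s/TC=np.array(\[.5175,-.3307,0\])/TC=np.array([.5187,-.3426,0])/' h.py; grep -n "TC=" h.py; python3 - <<'E'
from h import *
plan([(*dump(-.02,.03,.12,8),.03),(*dump(-.02,.025,.07,3),.02),(*dump(-.02,.022,.065,-10),.02),(*dump(-.02,.02,.062,-35),.05)],wmax=4)
E
```

```text
51:TA=math.radians(5.6);TX=np.array([math.cos(TA),math.sin(TA),0]);TY=np.array([-math.sin(TA),math.cos(TA),0]);TC=np.array([.5187,-.3426,0])
5 [[0.001, 0.025, 0.249, 0.079, 0.001, 0.001], [0.0, 0.036, 0.247, 0.079, 0.001, 0.001], [0.0, 0.046, 0.246, 0.079, 0.001, 0.001], [0.0, 0.056, 0.244, 0.079, 0.001, 0.001], [0.0, 0.066, 0.241, 0.079, 0.001, 0.001]]
3 [[0.0, 0.017, 0.138, 0.056, 0.0, 0.0], [0.0, 0.021, 0.137, 0.056, 0.0, 0.0], [0.0, 0.025, 0.137, 0.056, 0.0, 0.0]]
4 [[0.0, 0.058, -0.041, 0.108, 0.0, 0.0], [0.0, 0.055, -0.044, 0.108, 0.0, 0.0], [0.0, 0.053, -0.047, 0.108, 0.0, 0.0], [0.0, 0.05, -0.05, 0.108, 0.0, 0.0]]
7 [[0.0, 0.065, -0.049, 0.119, 0.0, 0.0], [0.0, 0.062, -0.053, 0.119, 0.0, 0.0], [0.0, 0.058, -0.057, 0.119, 0.0, 0.0], [0.0, 0.055, -0.06, 0.119, 0.0, 0.0], [0.0, 0.051, -0.064, 0.119, 0.0, 0.0], [0.0, 0.047, -0.067, 0.119, 0.0, 0.0], [0.0, 0.043, -0.07, 0.119, 0.0, 0.0]]
```

Emit:
carry_out(moves=[[[0, 0.015, 0.12, 0.04, 0, 0], [0, 0.03, 0.25, 0.08, 0, 0], [0, 0.036, 0.247, 0.08, 0, 0], [0, 0.046, 0.246, 0.08, 0, 0], [0, 0.056, 0.244, 0.08, 0, 0], [0, 0.04, 0.13, 0.04, 0, 0], [0, 0.017, 0.138, 0.056, 0, 0], [0, 0.021, 0.137, 0.056, 0, 0], [0, 0.025, 0.137, 0.056, 0, 0], [0, 0, 0, 0, 0, 0]]])

```text
t: 23.55
tcp_pos: [0.4866, -0.2113, 0.1403]
tcp_rot: [0.999, 0.048, -0.001, 0.023]
ft_force: [0.3, 0.2, -2.8]
grip_width: 0.0242
gripper_force: 109.9
```

```bash
python3 st.py
```

```text
[ 0.48664507 -0.21126954  0.14025729] lip [ 0.49674948 -0.31933645  0.06672707] s -0.21403231458085886 [ 0.27691568  0.17025018 -2.774202  ] [-2.68374399 -0.06883326 -9.442566  ] [-0.53158792  0.46227387  1.68035341 -0.04902317  0.97624329  0.9694444 ]
[  315   196   123   134 12595] tool frame pct [[-0.0339, 0.0213, 0.0447], [0.0071, 0.0537, 0.0476], [0.0302, 0.0775, 0.0736]]
```

Both cores are still on the pan. Tip now.

Emit:
carry_out(moves=[[[0, 0.058, -0.041, 0.108, 0, 0], [0, 0.055, -0.044, 0.108, 0, 0], [0, 0.053, -0.047, 0.108, 0, 0], [0, 0.05, -0.05, 0.108, 0, 0], [0, 0.065, -0.049, 0.12, 0, 0], [0, 0.062, -0.053, 0.12, 0, 0], [0, 0.058, -0.057, 0.12, 0, 0], [0, 0.055, -0.06, 0.12, 0, 0], [0, 0.051, -0.064, 0.12, 0, 0], [0, 0.047, -0.067, 0.12, 0, 0], [0, 0.043, -0.07, 0.12, 0, 0], [0, 0, 0, 0, 0, 0]]])

```text
t: 24.8
tcp_pos: [0.4948, -0.2855, 0.185]
tcp_rot: [0.952, 0.045, -0.016, -0.303]
ft_force: [-0.1, -0.0, -3.7]
grip_width: 0.0244
gripper_force: 110.2
```

Emit:
carry_out(moves=[[[0, 0, 0, 0, 0, 0], [0, 0, 0, 0, 0, 0], [0, 0, 0, 0, 0, 0], [0, 0, 0, 0, 0, 0]]])

```text
t: 25.2
tcp_pos: [0.4948, -0.2832, 0.1857]
tcp_rot: [0.952, 0.047, -0.016, -0.303]
ft_force: [-0.9, 0.4, -1.6]
grip_width: 0.0247
gripper_force: 110.2
```

```bash
python3 st.py; python3 - <<'E'
from h import *
for n in ('wrist','top'):
    c=cap(n,'d_'+n+'.png');P=cloud(c);im=c['img'].astype(int)
    d=P-TC;X=d@TX;Y=d@TY
    m=(im[...,0]-im[...,2]>35)&(P[...,2]>.015)&(P[...,2]<.12)&(abs(X)<.11)&(abs(Y)<.09)
    k,l,s,ce=cv2.connectedComponentsWithStats(m.astype(np.uint8))
    for i in range(1,k):
        if s[i,4]>15: print(n,s[i],'X',np.round(np.percentile(X[l==i],[3,97]),3),'Y',np.round(np.percentile(Y[l==i],[3,97]),3),'z',np.round(np.percentile(P[l==i][:,2],[3,50,97]),3))
E
```

```text
[ 0.49479179 -0.28322338  0.18566962] lip [ 0.49847881 -0.32334978  0.06091574] s -0.21791529999748335 [-0.87419477  0.37929464 -1.63888554] [35.2239361  -3.06750287 -9.20481482] [-0.83431413  0.73193339  1.1950008   0.3541647   1.72320441  0.6010024 ]
wrist [418 176  17   7  63] X [0.009 0.012] Y [0.043 0.054] z [0.016 0.029 0.034]
wrist [450 181  19  94 272] X [-0.054  0.011] Y [0.023 0.024] z [0.021 0.024 0.027]
wrist [ 538  217   22   92 1083] X [-0.054 -0.009] Y [-0.037 -0.028] z [0.023 0.03  0.035]
top [453 227  10   9  72] X [-0.052 -0.025] Y [-0.058 -0.031] z [0.025 0.036 0.045]
```

Emit:
carry_out(moves=[[[0, -0.1, -0.15, 0, 0, 0], [0, -0.23, -0.328, 0, 0, 0], [0, -0.23, -0.328, 0, 0, 0], [0, -0.2, -0.28, 0, 0, 0], [0, 0, 0, 0, 0, 0], [0, 0, 0, 0, 0, 0]]])

```text
t: 25.95
tcp_pos: [0.4951, -0.2847, 0.3179]
tcp_rot: [0.952, 0.046, -0.016, -0.303]
ft_force: [-0.0, 0.2, -2.4]
grip_width: 0.0245
gripper_force: 110.3
```

```bash
python3 - <<'E'
from h import *
for n in ('wrist','top','side'):
    c=cap(n,'e_'+n+'.png');P=cloud(c);im=c['img'].astype(int)
    d=P-TC;X=d@TX;Y=d@TY
    m=(im[...,0]-im[...,2]>35)&(P[...,2]>.015)&(P[...,2]<.12)&(abs(X)<.11)&(abs(Y)<.09)
    k,l,s,ce=cv2.connectedComponentsWithStats(m.astype(np.uint8))
    for i in range(1,k):
        if s[i,4]>15: print(n,s[i],'X',np.round(np.percentile(X[l==i],[3,97]),3),'Y',np.round(np.percentile(Y[l==i],[3,97]),3),'z',np.round(np.percentile(P[l==i][:,2],[3,50,97]),3))
plan([([.47,.22,.26],down(-4)),([.472,.355,.2],down(-4)),([.472,.355,.085],down(-4))],vmax=.045)
E
```

```text
wrist [ 450  154   40   72 1797] X [-0.055  0.011] Y [0.023 0.052] z [0.024 0.034 0.037]
wrist [540 161  20  80 913] X [-0.054  0.005] Y [-0.04  -0.028] z [0.024 0.031 0.036]
top [430 219   9  20 116] X [-0.052  0.01 ] Y [0.031 0.049] z [0.03  0.037 0.042]
side [401 172  14  15 106] X [-0.058  0.01 ] Y [-0.06  -0.023] z [0.018 0.031 0.043]
side [396 187   6   6  21] X [-0.061 -0.032] Y [0.029 0.05 ] z [0.027 0.035 0.041]
12 [[0.021, -0.315, 0.282, -0.098, 0.009, 0.026], [0.015, -0.329, 0.266, -0.098, 0.009, 0.026], [0.009, -0.343, 0.248, -0.098, 0.009, 0.026], [0.004, -0.355, 0.23, -0.098, 0.009, 0.026], [-0.002, -0.367, 0.212, -0.098, 0.009, 0.026], [-0.008, -0.377, 0.193, -0.098, 0.009, 0.026], [-0.014, -0.386, 0.173, -0.098, 0.009, 0.026], [-0.02, -0.394, 0.153, -0.098, 0.009, 0.026], [-0.026, -0.401, 0.132, -0.098, 0.009, 0.026], [-0.032, -0.407, 0.111, -0.098, 0.009, 0.026], [-0.038, -0.412, 0.09, -0.098, 0.009, 0.026], [-0.044, -0.416, 0.068, -0.098, 0.009, 0.026]]
4 x [-0.019, -0.337, 0.15, 0.0, 0.0, 0.0]
3 x [0.0, 0.0, 0.383, 0.0, 0.0, 0.0]
```

Both cores lie in the tray, with tops at 0.037 m. Now I return the scoop to the bare desk.

Emit:
carry_out(moves=[[[0.02, -0.315, 0.282, -0.098, 0.009, 0.026], [0.015, -0.329, 0.266, -0.098, 0.009, 0.026], [0.009, -0.343, 0.248, -0.098, 0.009, 0.026], [0.004, -0.355, 0.23, -0.098, 0.009, 0.026], [-0.002, -0.367, 0.212, -0.098, 0.009, 0.026], [-0.008, -0.377, 0.193, -0.098, 0.009, 0.026], [-0.014, -0.386, 0.173, -0.098, 0.009, 0.026], [-0.02, -0.394, 0.153, -0.098, 0.009, 0.026], [-0.026, -0.4, 0.132, -0.098, 0.009, 0.026], [-0.032, -0.407, 0.111, -0.098, 0.009, 0.026], [-0.038, -0.412, 0.09, -0.098, 0.009, 0.026], [-0.044, -0.416, 0.068, -0.098, 0.009, 0.026]]])

```text
t: 27.3
tcp_pos: [0.4699, 0.221, 0.2597]
tcp_rot: [0.999, -0.036, -0.0, 0.001]
ft_force: [0.9, 0.1, -1.4]
grip_width: 0.025
gripper_force: 110.2
```

Emit:
carry_out(moves=[[[-0.019, -0.337, 0.05, 0, 0, 0], [-0.019, -0.337, 0.05, 0, 0, 0], [-0.019, -0.337, 0.05, 0, 0, 0], [-0.019, -0.337, 0.05, 0, 0, 0], [0, 0, 0, 0, 0, 0], [0, 0, 0, 0, 0, 0], [0, 0, 0, 0, 0, 0]]])

```text
t: 28.0
tcp_pos: [0.473, 0.3535, 0.2403]
tcp_rot: [0.999, -0.036, 0.0, 0.001]
ft_force: [-0.1, -1.3, -1.7]
grip_width: 0.0246
gripper_force: 110.2
```

```bash
python3 - <<'E'
from h import *
print(bot.get_obs()['tcp_pos'])
plan([([.472,.355,.085],down(-4))],vmax=.045)
E
```

```text
[0.47300288 0.35348725 0.24032874]
4 x [-0.003, -0.004, 0.388, 0.001, 0.0, -0.001]
```

Emit:
carry_out(moves=[[[0, 0, 0.388, 0.001, 0, 0], [0, 0, 0.388, 0.001, 0, 0], [0, 0, 0.388, 0.001, 0, 0], [0, 0, 0.37, 0, 0, 0], [0, 0, 0, 0, 0, 0], [0, 0, 0.03, 0, 0, 0], [0, 0, 0.03, 0, 0, 0], [0, 0, 0, 0, 0, 0], [0, 0, 0, 0, 0, 0]]])

```text
t: 28.9
tcp_pos: [0.4742, 0.3549, 0.0831]
tcp_rot: [0.999, -0.036, 0.002, -0.001]
ft_force: [-0.2, -0.2, -1.2]
grip_width: 0.0243
gripper_force: 110.1
```

Emit:
carry_out(moves=[[[0, 0, 0.02, 0, 0, 0], [0, 0, 0.02, 0, 0, 0], [0, 0, 0, 0, 0, 0], [0, 0, 0, 0, 0, 0]]])

```text
t: 29.3
tcp_pos: [0.474, 0.3549, 0.0794]
tcp_rot: [0.999, -0.036, 0.002, -0.001]
ft_force: [-1.8, -0.6, 10.1]
grip_width: 0.0247
gripper_force: 111.9
```

Contact with the desk. I release and retreat upward.

Emit:
carry_out(moves=[[[0, 0, 0, 0, 0, 0], [0, 0, 0, 0, 0, 0], [0, 0, 0, 0, 0, 0], [0, 0, 0, 0, 0, 0], [0, 0, 0, 0, 0, 0], [0, 0, 0, 0, 0, 0], [0, 0, 0, 0, 0, 0], [0, 0, 0, 0, 0, 0], [0, 0, -0.2, 0, 0, 0], [0, 0, -0.4, 0, 0, 0], [0, 0, -0.4, 0, 0, 0], [0, 0, -0.4, 0, 0, 0]]], gripper=1)

```text
t: 30.5
tcp_pos: [0.473, 0.3543, 0.219]
tcp_rot: [0.999, -0.036, 0.001, -0.001]
ft_force: [-0.1, -0.4, -0.1]
grip_width: 0.0851
gripper_force: 0.0
```

Emit:
carry_out(moves=[[[0, 0, -0.3, 0, 0, 0], [0, 0, 0, 0, 0, 0], [0, 0, 0, 0, 0, 0]]])

```text
t: 30.8
tcp_pos: [0.4732, 0.3544, 0.2479]
tcp_rot: [0.999, -0.036, 0.001, -0.001]
ft_force: [-0.4, 0.2, 0.2]
grip_width: 0.0852
gripper_force: 0.0
```

```bash
python3 - <<'E'
from h import *
c=cap('wrist','z.png');P=cloud(c);im=c['img'].astype(int)
m=(abs(P[...,2]-.092)<.008)&(np.hypot(P[...,0]-.473,P[...,1]-.355)<.05)&(im.sum(2)<220)
rect(c,'grip',m,.092);q=P[m];print('grip top plane',np.linalg.lstsq(np.c_[q[:,:2]-q[:,:2].mean(0),np.ones(len(q))],q[:,2],rcond=None)[0])
m=(im.min(2)>150)&(P[...,2]<.02)&(abs(P[...,0]-.465)<.06)&(abs(P[...,1]-.29)<.06)
q=P[m];print('pan plane',len(q),np.linalg.lstsq(np.c_[q[:,:2]-q[:,:2].mean(0),np.ones(len(q))],q[:,2],rcond=None)[0])
t=cap('top','ztop.png');D=cloud(t);g=t['img'].astype(int)
a=np.load('top0.npz')
uu,vv=np.meshgrid(np.arange(560),np.arange(420))
for nm,b in dict(tape=(364,386,155,206),stap=(318,368,182,203),stamp=(303,320,172,190),rolls=(308,365,130,170),calc=(155,202,204,262),mug=(172,208,255,295)).items():
    k=(uu>b[0])&(uu<b[1])&(vv>b[2])&(vv<b[3]); print(nm,np.abs(g[k]-a['img'][k].astype(int)).mean().round(1))
u=(D[...,0]>.40)&(D[...,0]<.53)&(D[...,1]>-.13)&(D[...,1]<.15)&(abs(D[...,2]-.085)<.012);print('rim',np.linalg.lstsq(np.c_[D[u][:,1],np.ones(u.sum())],D[u][:,2],rcond=None)[0])
d=D-TC;X=d@TX;Y=d@TY
m=(g[...,0]-g[...,2]>35)&(D[...,2]>.015)&(D[...,2]<.12)&(abs(X)<.11)&(abs(Y)<.09)
k,l,s,ce=cv2.connectedComponentsWithStats(m.astype(np.uint8))
for i in range(1,k):
    if s[i,4]>15: print(s[i],'X',np.round(np.percentile(X[l==i],[3,97]),3),'Y',np.round(np.percentile(Y[l==i],[3,97]),3),'z',np.round(np.median(D[l==i][:,2]),3))
print(bot.get_obs()['tcp_pos'],bot.get_obs()['ft_force'])
E
```

```text
grip 1895 c [0.474  0.3551] mean [0.4722 0.3555] sz [0.024  0.0666] an 86.1 pca 177.3
grip top plane [-0.01275313  0.00041312  0.0907472 ]
pan plane 6095 [0.00163685 0.00731999 0.00110335]
tape 0.7
stap 0.7
stamp 0.7
rolls 0.8
calc 7.3
mug 1.5
rim [0.00200107 0.08405499]
[452 216  11  20 172] X [-0.051  0.012] Y [-0.057 -0.03 ] z 0.035
[430 219   9  20 128] X [-0.052  0.01 ] Y [0.028 0.049] z 0.036
[0.47260938 0.35398812 0.24610622] [ 0.59104463  0.66512075 -0.38009208]
```

```bash
python3 -c "
from cell import bot
print(bot.finish_job())"
```

```text
the job is handed in; nothing more can be done
None
```

I handed the job in at about 31 s: both cores are in the tray, the bin is down flat, the scoop stands flat on bare desk, and the other things show no sign of having moved, though the calculator's image area differed slightly (probably the arm over it).

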